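Fill the laundry caddy

TASK

Gather the four laundry things into the caddy, each standing upright on the floor of the cup of its own colour: the white bottle with the blue cap in the blue cup, the white bottle with the red cap in the red cup, the wooden brush with the green knob in the green cup and the tub with the yellow lid in the yellow cup. Set each one down gently, without dropping it or knocking anything over. The amber-brown bottle with the blue cap and the black shoe brush with the green knob do not belong in the caddy: leave them standing where they are.

Things in the scene. Friction and masses are not known exactly. Their poses are not given: they have to be found in the camera images.
- detergent: Laundry detergent: a small WHITE bottle with a blue cap and blue band. Upright, round, 118 mm tall, 0.1 to 0.3 kg; origin: centre of its underside, z up, yaw meaningless. Body 56 mm in diameter up to 70 mm, sloping shoulder to 82 mm, then a blue screw cap 32 mm in diameter from 82 to 118 mm: grip it by the cap.
- stain_remover: Stain remover: a small WHITE bottle with a red cap and red band. Upright, round, 118 mm tall, 0.1 to 0.3 kg; origin: centre of its underside, z up, yaw meaningless. Body 56 mm in diameter up to 70 mm, sloping shoulder to 82 mm, then a red screw cap 32 mm in diameter from 82 to 118 mm: grip it by the cap.
- brush: Laundry brush: round, pale WOODEN back and white bristles at the bottom, a stem and a green knob on top. Upright, round, 118 mm tall, 0.1 to 0.3 kg; origin: centre of its underside, z up, yaw meaningless. Bristles 54 mm wide from 0 to 22 mm, back disc 60 mm wide to 34 mm, stem 18 mm, green grip knob 32 mm in diameter from 84 to 118 mm: grip the knob.
- tablet_tub: Tub of washing tablets: round white tub with a yellow band, a yellow lid and a yellow knob. Upright, round, 118 mm tall, 0.1 to 0.3 kg; origin: centre of its underside, z up, yaw meaningless. Tub 58 mm in diameter, lid 60 mm in diameter from 62 to 76 mm, yellow knob 32 mm in diameter from 76 to 118 mm: grip it by the knob.
- amber_bottle: Look-alike, not laundry: floor-cleaner bottle with an AMBER-BROWN body, a pale label and a blue cap, otherwise the shape of the detergent bottle. It stays where it is. It stands amid low bystanders (under 40 mm: measuring cup, soap, timer). Upright, round, 118 mm tall, 0.1 to 0.3 kg; origin: centre of its underside, z up, yaw meaningless. Blue cap 32 mm in diameter from 82 to 118 mm.
- shoe_brush: Look-alike, not laundry: shoe brush with a BLACK back, black bristles and a black stem under the same green knob. It stays where it is. Upright, round, 118 mm tall, 0.1 to 0.3 kg; origin: centre of its underside, z up, yaw meaningless. Bristles 54 mm wide from 0 to 22 mm, back disc 60 mm wide to 34 mm, stem 18 mm, green grip knob 32 mm in diameter from 84 to 118 mm: grip the knob.
- blue_cup: Blue square open cup, fixed in the white caddy (a 200 mm square tray of four coloured cups, two by two, 92 mm apart; their order and the caddy's place and turn vary). 88 x 88 mm outside, 80 x 80 inside, walls 4, height 42, floor 4 mm thick; origin: centre of its underside, 8 mm above the table; z up, x and y along its walls.
- red_cup: Red square open cup, fixed in the white caddy (a 200 mm square tray of four coloured cups, two by two, 92 mm apart; their order and the caddy's place and turn vary). 88 x 88 mm outside, 80 x 80 inside, walls 4, height 42, floor 4 mm thick; origin: centre of its underside, 8 mm above the table; z up, x and y along its walls.
- green_cup: Green square open cup, fixed in the white caddy (a 200 mm square tray of four coloured cups, two by two, 92 mm apart; their order and the caddy's place and turn vary). 88 x 88 mm outside, 80 x 80 inside, walls 4, height 42, floor 4 mm thick; origin: centre of its underside, 8 mm above the table; z up, x and y along its walls.
- yellow_cup: Yellow square open cup, fixed in the white caddy (a 200 mm square tray of four coloured cups, two by two, 92 mm apart; their order and the caddy's place and turn vary). 88 x 88 mm outside, 80 x 80 inside, walls 4, height 42, floor 4 mm thick; origin: centre of its underside, 8 mm above the table; z up, x and y along its walls.

How it is judged:
By the outcome, as a careful person would: the job done as asked, in the order asked, and still so for the second after the job is handed in, with the robot touching nothing.
It also fails if it takes over 120 s, if anything falls off the work surface, if the arm or the gripper's body presses on something with over 40 N, if the wrist force passes 120 N, or if a joint passes its speed limit or range.

ROBOT

A 7-joint arm with a two-finger parallel gripper is mounted at the origin on the work surface. World frame = base frame: x ahead of the robot, y to its left, z up, the work surface at z = 0. Lengths are in m, angles in rad, forces in N, time in s.
With the tool pointing down it reaches from about 0.425 to 0.925 m from the base axis. Payload 6.8 kg.
Tool frame: the origin (TCP) lies at the very end of the fingers, on their centre line; the grasp point (between the pads) lies 19 mm behind it; z points along the fingers, y is the line along which they close (so a half turn about z gives the same grasp; the last joint's range is limited). The gripper opens to 85 mm and grips with 20 to 120 N. Pads are 22 mm wide; open, the fingers measure 114 mm over their backs; the gripper's body (76 mm by 85 mm) begins 54 mm behind the grasp point. The pads swing forward as they close: fully open they stand 13 mm farther back than shut.
Start: joints at [1.055, 0.477, 0.022, 1.555, -0.011, 1.109, -0.083], TCP at [0.268, -0.62, 0.231] pointing down, gripper open.
Joint ranges: [-2.96, 2.96], [-0.34, 2.1], [-1.41, 1.46], [0.24, 2.44], [-1.37, 4.51], [0.17, 1.92], [-2.96, 2.96]. Speed limits (rad/s): [2.39, 2.39, 3.14, 3.14, 3.14, 3.14, 3.14].

INTERFACE

Orientations are given as a rotation vector (axis times angle).
In Python, from bench import get_obs, grab_frame, hand_in gives the robot as it stands.
- The arm moves only by the tool drive_tool, never from a script. Its argument "rows" is a list of rows, each an object with "offset": the shift along the tool's x, y, z as a fraction of full scale, a list of three; "rotation": the turn, a rotation vector about the tool's x, y, z as a fraction of full scale, a list of three; "claw": the opening, from 0 (shut) to 1 (fully open). In form: [{"offset": [tx, ty, tz], "rotation": [wx, wy, wz], "claw": claw}, ...]. A call has 1 to 20 rows; each row is the pose to reach, as a shift and turn from the pose commanded when the call began, along the tool's axes at that moment; what a row does not reach only later rows make up. Full scale, the value 1, is 0.15 m for a shift and 2 rad for a turn. A row lasts 1/12 s, in which the tool goes at most 41.7 mm and 7.16 degrees, less where a joint would pass 70% of its speed; a pose out of reach is approached as far as the arm can. A call with a number of a shift or a turn outside -1 to 1 is refused whole. A call with a gripper value outside its range is refused whole. The fingers move at their own pace and stop on an object; "force" is the grip in N (left out, the last holds). Time passes only in rows, so rows that repeat a pose let the fingers close. It gives the time, the measured TCP pose, the force, the opening and the grip force at its end, in the units of the state.
- get_obs(): the state, without advancing time (a new reading comes with each control period).
- grab_frame(name): name is "scene" or "top"; returns a dict with "frame" (400x640x3 uint8, red, green, blue), "z_map" (400x640 float32, m along the optical axis (not along the pixel's ray), 0 where there is no reading), "vfov" (degrees; the focal length in pixels is half the picture's height over the tangent of half this angle, whatever the lens; pixels are square), "cx", "cy" (the principal point, pixels), "D" ([k1, k2, p1, p2, k3] as OpenCV has them; the pictures are not rectified), "R" (3x3) and "t" (3): a world point X has camera coordinates R X + t. Camera axes: x right, y down, z forward; pixel columns grow to the right and rows downward; lengths in m; the calibration is good to about 2 mm. A picture is of the moment at which its call begins.
- hand_in(): hands the job in; it is judged then, once.
The state is a dict: "clock": time; "joints": joint angles; "qvel": joint speeds; "tau": joint torques, N m; "tcp_pos": TCP position; "orientation": TCP orientation; "contact_force": force on the tool from outside, world axes, zero at the start; "moment": the same for the moment, N m; "grip_width": finger opening in m; "gripper_force": force on a finger pad.
Only numpy, scipy, OpenCV 4.12 (cv2) and the standard library are available. Lean on these libraries where they do the work, as an engineer would, in place of code of your own. Each camera call takes 0.05 s, during which the arm holds its last target. There are 200 camera calls.

## Working session

There is one attempt and no reset: what is moved stays moved. The work goes in short steps, Python scripts to look and compute and a tool call to move; the robot and the scene stay as the last step left them, time stands still between calls to the robot, and variables do not carry over. Pictures are saved under pics/ and viewed, at most 14 in all, crops included, and the job is handed in when it is done.

Besides the shell and the picture viewer there is one more tool, called after ">>>" as name(argument=value, ...) on one line, values as JSON. drive_tool: Moves the arm, as the interface text tells. Its arguments: {"type":"object","properties":{"rows":{"type":"array","items":{"type":"object","properties":{"offset":{"type":"array","items":{"type":"number"}},"rotation":{"type":"array","items":{"type":"number"}},"claw":{"type":"number"}}}},"force":{"type":"number"}},"required":["rows"]}

```bash
mkdir -p pics; ls; cat > h.py <<'E'
import numpy as np, cv2, pickle
from bench import get_obs, grab_frame, hand_in
def K(f):
    fl=200/np.tan(np.radians(f["vfov"])/2); return np.array([[fl,0,f["cx"]],[0,fl,f["cy"]],[0,0,1.]])
def plane(f,uv,z):
    uv=np.asarray(uv,float).reshape(-1,1,2)
    n=cv2.undistortPoints(uv,K(f),np.array(f["D"],float)).reshape(-1,2)
    d=np.c_[n,np.ones(len(n))]@np.array(f["R"]); c=-np.array(f["R"]).T@np.array(f["t"])
    return c+d*((z-c[2])/d[:,2])[:,None]
def cloud(f):
    v,u=np.mgrid[0:400,0:640]; uv=np.c_[u.ravel(),v.ravel()].astype(float).reshape(-1,1,2)
    n=cv2.undistortPoints(uv,K(f),np.array(f["D"],float)).reshape(-1,2)
    Z=f["z_map"].ravel()[:,None].astype(float); P=np.c_[n,np.ones(len(n))]*Z
    X=(P-np.array(f["t"]))@np.array(f["R"]); X[Z[:,0]==0]=np.nan
    return X.reshape(400,640,3)
E
python3 - <<'E'
from h import *
np.set_printoptions(precision=4,suppress=True)
print(get_obs())
for n in("scene","top"):
    f=grab_frame(n); pickle.dump(f,open(n+".pkl","wb")); cv2.imwrite(f"pics/{n}0.png",f["frame"][...,::-1])
    print(n,f["vfov"],f["cx"],f["cy"],f["D"],-np.array(f["R"]).T@f["t"],np.array(f["R"])[2],(f["z_map"]>0).mean())
E
```

```text
pics
{'clock': 0.0, 'joints': array([ 1.0549,  0.4778,  0.0223,  1.5564, -0.0115,  1.1093, -0.0831]), 'qvel': array([-0.0006,  0.    ,  0.0008, -0.0011, -0.0013, -0.0039,  0.0006]), 'tau': array([ -0.0009, -59.6465,   1.6078, -28.1203,   0.0126,   0.0092,
         0.    ]), 'tcp_pos': array([ 0.2675, -0.6191,  0.2303]), 'orientation': array([-3.0748, -0.6358,  0.0008]), 'contact_force': array([0.2287, 0.0231, 0.1883]), 'moment': array([-0.0199,  0.0025,  0.0312]), 'gripper_force': 0.0, 'grip_width': 0.08526573440567248}
scene 50.01288382941188 324.08769081532023 196.06028960642266 [-0.1066  0.      0.      0.      0.    ] [1.2244 0.156  0.5689] [-0.7741 -0.2165 -0.5948] 0.99597265625
top 42.108946931230406 327.1782953843144 202.94572557199137 [-0.1746  0.      0.      0.      0.    ] [ 0.3719 -0.0351  1.0838] [ 0.1728  0.005  -0.9849] 0.99620703125
```

View pics/scene0.png

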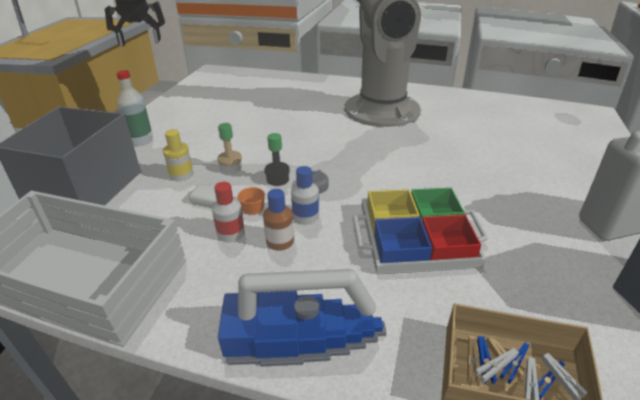

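View pics/top0.png

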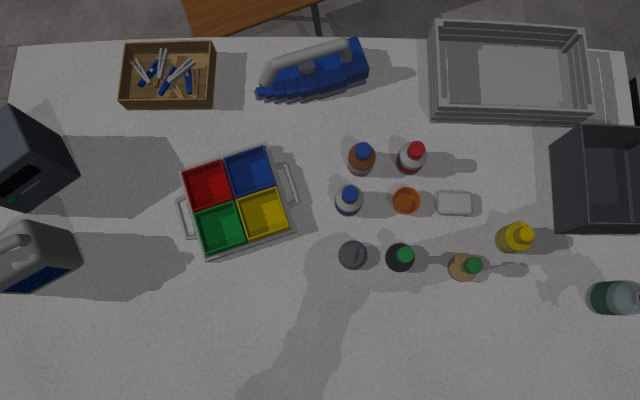

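The scene view shows all items upright. In the top view the caps are at: detergent (350,193), red (416,150), wooden brush (473,265), yellow (525,232), amber (364,151) and shoe brush (405,254). Cup centres are red (207,185), blue (249,171), green (219,226) and yellow (263,213).

```bash
cat > m.py <<'E'
from h import *
np.set_printoptions(precision=4,suppress=True)
seeds={"det":(350,193),"stain":(416,150),"brush":(473,265),"tub":(525,232),"amber":(364,151),"shoe":(405,254)}
F={n:pickle.load(open(n+".pkl","rb")) for n in("scene","top")}
C={n:cloud(F[n]) for n in F}
for k,s in seeds.items():
    p=plane(F["top"],s,.118)[0]
    for n in("top","scene"):
        X=C[n]; 
        for it in range(3):
            m=(np.hypot(X[...,0]-p[0],X[...,1]-p[1])<.026)&(X[...,2]>.112)&(X[...,2]<.126)
            q=X[m]
            if len(q)<5: break
            c,r=cv2.minEnclosingCircle(q[:,:2].astype(np.float32)); p=np.array(c)
        print(k,n,len(q),np.array(c),round(r,4),q[:,2].mean() if len(q) else 0,end=" | ")
        v,u=np.nonzero(m); print(plane(F[n],[(u.mean(),v.mean())],.118)[0][:2])
hsv=lambda f:cv2.cvtColor(f["frame"],cv2.COLOR_RGB2HSV)
X=C["top"];h=hsv(F["top"])
for k,a,b in(("red",0,8),("blue",105,125),("green",50,80),("yellow",22,33)):
    for n in F:
        X=C[n];h=hsv(F[n])
        m=(h[...,0]>=a)&(h[...,0]<=b)&(h[...,1]>140)&(abs(X[...,2]-.050)<.004)
        c0=plane(F["top"],{"red":(207,185),"blue":(249,171),"green":(219,226),"yellow":(263,213)}[k],.012)[0]
        m&=np.hypot(X[...,0]-c0[0],X[...,1]-c0[1])<.09
        q=X[m][:,:2].astype(np.float32)
        (c,s,an)=cv2.minAreaRect(q); print(k,n,len(q),np.array(c),s,an)
E
python3 m.py
```

```text
det top 219 [ 0.5622 -0.0727] 0.0164 0.11902942792578108 | [ 0.5616 -0.0731]
det scene 136 [ 0.5638 -0.0694] 0.016 0.11571913841455211 | [ 0.5692 -0.0679]
stain top 212 [ 0.651  -0.2021] 0.0162 0.11892892228603852 | [ 0.6503 -0.2018]
stain scene 152 [ 0.653  -0.2002] 0.0169 0.11580166561077995 | [ 0.6585 -0.1968]
brush top 218 [ 0.4266 -0.3081] 0.0162 0.11900598966937435 | [ 0.427 -0.308]
brush scene 81 [ 0.4272 -0.3047] 0.0174 0.11638987940851042 | [ 0.4349 -0.3025]
tub top 200 [ 0.4863 -0.4131] 0.0162 0.11890502668929531 | [ 0.4865 -0.4126]
tub scene 88 [ 0.4879 -0.4104] 0.0173 0.11572282471517825 | [ 0.4947 -0.4068]
amber top 208 [ 0.6462 -0.0992] 0.016 0.11896545698708039 | [ 0.6461 -0.099 ]
amber scene 167 [ 0.6499 -0.0955] 0.0168 0.11577207303384536 | [ 0.6547 -0.0928]
shoe top 232 [ 0.4474 -0.1772] 0.016 0.11899296363454478 | [ 0.4469 -0.1768]
shoe scene 90 [ 0.4498 -0.1748] 0.0162 0.11602117881738007 | [ 0.4549 -0.1719]
red scene 307 [0.5909 0.2209] (0.08875034004449844, 0.08738940954208374) 18.933055877685547
red top 280 [0.5885 0.2187] (0.08782507479190826, 0.08792688697576523) 18.672927856445312
blue scene 198 [0.6222 0.1351] (0.08587142080068588, 0.08601794391870499) 18.77494239807129
blue top 311 [0.6186 0.1328] (0.08780552446842194, 0.0884830430150032) 19.321495056152344
green scene 0 [0. 0.] (0.0, 0.0) 0.0
green top 311 [0.5021 0.1885] (0.08928830921649933, 0.08719337731599808) 19.90256118774414
yellow scene 83 [0.5496 0.1103] (0.05277983844280243, 0.08529753983020782) 19.864948272705078
yellow top 307 [0.5316 0.1036] (0.0878378301858902, 0.09175227582454681) 19.774314880371094
```

```bash
python3 - <<'E'
from h import *
np.set_printoptions(precision=3,suppress=True)
F=pickle.load(open("top.pkl","rb"));X=cloud(F)
# heights along y right of tub, and max height overall in travel zone
for x in (.42,.45,.487,.52,.55,.6):
    print(x,[ (round(y,2),round(float(np.nanmax(np.r_[X[...,2][(abs(X[...,0]-x)<.012)&(abs(X[...,1]-y)<.01)],-1])),3)) for y in np.arange(-.36,-.6,-.02)])
print([ (round(y,2),float(np.nanmax(np.r_[X[...,2][(X[...,0]>.35)&(X[...,0]<.72)&(abs(X[...,1]-y)<.025)],-1]).round(3))) for y in np.arange(-.5,.35,.05)])
E
```

```text
0.42 [(np.float64(-0.36), 0.008), (np.float64(-0.38), 0.006), (np.float64(-0.4), 0.006), (np.float64(-0.42), 0.006), (np.float64(-0.44), 0.005), (np.float64(-0.46), 0.008), (np.float64(-0.48), 0.009), (np.float64(-0.5), 0.006), (np.float64(-0.52), 0.006), (np.float64(-0.54), 0.007), (np.float64(-0.56), 0.007), (np.float64(-0.58), 0.006)]
0.45 [(np.float64(-0.36), 0.008), (np.float64(-0.38), 0.006), (np.float64(-0.4), 0.078), (np.float64(-0.42), 0.079), (np.float64(-0.44), 0.006), (np.float64(-0.46), 0.006), (np.float64(-0.48), 0.009), (np.float64(-0.5), 0.007), (np.float64(-0.52), 0.007), (np.float64(-0.54), 0.007), (np.float64(-0.56), 0.005), (np.float64(-0.58), 0.006)]
0.487 [(np.float64(-0.36), 0.006), (np.float64(-0.38), 0.081), (np.float64(-0.4), 0.124), (np.float64(-0.42), 0.123), (np.float64(-0.44), 0.08), (np.float64(-0.46), 0.005), (np.float64(-0.48), 0.006), (np.float64(-0.5), 0.008), (np.float64(-0.52), 0.006), (np.float64(-0.54), 0.006), (np.float64(-0.56), 0.005), (np.float64(-0.58), 0.006)]
0.52 [(np.float64(-0.36), 0.006), (np.float64(-0.38), 0.006), (np.float64(-0.4),
[... 688 characters left out ...]
at64(-0.42), 0.006), (np.float64(-0.44), 0.006), (np.float64(-0.46), 0.007), (np.float64(-0.48), 0.007), (np.float64(-0.5), 0.006), (np.float64(-0.52), 0.164), (np.float64(-0.54), -1.0), (np.float64(-0.56), -1.0), (np.float64(-0.58), -1.0)]
[(np.float64(-0.5), 0.167), (np.float64(-0.45), 0.12), (np.float64(-0.4), 0.124), (np.float64(-0.35), 0.04), (np.float64(-0.3), 0.124), (np.float64(-0.25), 0.077), (np.float64(-0.2), 0.126), (np.float64(-0.15), 0.123), (np.float64(-0.1), 0.123), (np.float64(-0.05), 0.125), (np.float64(-0.0), 0.009), (np.float64(0.05), 0.056), (np.float64(0.1), 0.056), (np.float64(0.15), 0.057), (np.float64(0.2), 0.056), (np.float64(0.25), 0.057), (np.float64(0.3), 0.032)]
```

>>> drive_tool(rows=[{"offset":[0,0,0],"rotation":[0,0,0.05],"claw":1},{"offset":[0,0,-0.05],"rotation":[0,0,0.1],"claw":1},{"offset":[0,0,-0.1],"rotation":[0,0,0.15],"claw":1},{"offset":[0,0,-0.1],"rotation":[0,0,0.204],"claw":1},{"offset":[0,0,-0.1],"rotation":[0,0,0.204],"claw":1},{"offset":[0,0,-0.1],"rotation":[0,0,0.204],"claw":1}])

```text
clock: 0.6
tcp_pos: [0.2677, -0.6193, 0.2458]
orientation: [-3.141, -0.005, 0.001]
contact_force: [-0.1, 0.5, 0.1]
grip_width: 0.0855
gripper_force: 0.0
```

```bash
python3 -c "
from h import *
from scipy.spatial.transform import Rotation as R
o=get_obs();print(o['clock'],o['tcp_pos'],o['joints'],o['contact_force']);print(R.from_rotvec(o['orientation']).as_matrix().round(3))"
```

```text
0.6 [ 0.26768009 -0.61931947  0.24577912] [ 0.99240828  0.46596371  0.11100712  1.54465712 -0.05469076  1.13491753
 -0.45290339] [-0.10185646  0.50914313  0.13629757]
[[ 1.     0.003 -0.001]
 [ 0.003 -1.     0.001]
 [-0.001 -0.001 -1.   ]]
```

```bash
python3 - <<'E'
from h import *
np.set_printoptions(precision=3,suppress=True)
for n in("scene","top"):
    X=cloud(pickle.load(open(n+".pkl","rb")))
    m=(X[...,2]>.05)&(X[...,2]<.3)&(X[...,1]<-.45)&(X[...,1]>-.85)&(X[...,0]<.48)&(X[...,0]>.15)
    q=X[m]; print(n,len(q))
    for a in np.arange(.05,.3,.025):
        s=q[(q[:,2]>=a)&(q[:,2]<a+.025)]
        if len(s): print(round(a,3),len(s),s.min(0),s.max(0))
E
```

```text
scene 1556
0.05 200 [ 0.335 -0.62   0.05 ] [ 0.398 -0.579  0.075]
0.075 205 [ 0.335 -0.642  0.075] [ 0.397 -0.581  0.1  ]
0.1 251 [ 0.339 -0.647  0.1  ] [ 0.397 -0.582  0.125]
0.125 261 [ 0.336 -0.638  0.125] [ 0.396 -0.582  0.15 ]
0.15 113 [ 0.353 -0.628  0.15 ] [ 0.379 -0.6    0.175]
0.175 145 [ 0.347 -0.632  0.175] [ 0.378 -0.6    0.2  ]
0.2 3 [ 0.354 -0.623  0.2  ] [ 0.366 -0.616  0.201]
0.225 26 [ 0.25  -0.662  0.242] [ 0.297 -0.568  0.25 ]
0.25 130 [ 0.239 -0.668  0.25 ] [ 0.3   -0.562  0.275]
0.275 222 [ 0.229 -0.682  0.275] [ 0.309 -0.546  0.3  ]
top 1415
0.05 206 [ 0.326 -0.615  0.05 ] [ 0.395 -0.584  0.075]
0.075 215 [ 0.325 -0.614  0.075] [ 0.394 -0.583  0.1  ]
0.1 229 [ 0.326 -0.629  0.1  ] [ 0.394 -0.585  0.125]
0.125 555 [ 0.326 -0.644  0.125] [ 0.394 -0.585  0.15 ]
0.15 177 [ 0.342 -0.628  0.15 ] [ 0.378 -0.602  0.175]
0.175 33 [ 0.35  -0.615  0.175] [ 0.372 -0.605  0.19 ]
```

>>> drive_tool(rows=[{"offset":[0.05,-0.14,0],"rotation":[0,0,0],"claw":0.8},{"offset":[0.13,-0.37,0],"rotation":[0,0,0],"claw":0.8},{"offset":[0.22,-0.61,0],"rotation":[0,0,0],"claw":0.8},{"offset":[0.29,-0.83,0],"rotation":[0,0,0],"claw":0.8},{"offset":[0.333,-0.933,0],"rotation":[0,0,0],"claw":0.8},{"offset":[0.333,-0.933,0],"rotation":[0,0,0],"claw":0.8}])

```text
clock: 1.1
tcp_pos: [0.3203, -0.4751, 0.246]
orientation: [-3.139, -0.015, -0.001]
contact_force: [0.4, 0.0, -0.3]
grip_width: 0.0684
gripper_force: 0.0
```

>>> drive_tool(rows=[{"offset":[0.08,-0.14,0],"rotation":[0,0,0],"claw":0.8},{"offset":[0.22,-0.36,0],"rotation":[0,0,0],"claw":0.8},{"offset":[0.36,-0.6,0],"rotation":[0,0,0],"claw":0.8},{"offset":[0.49,-0.82,0],"rotation":[0,0,0],"claw":0.8},{"offset":[0.545,-0.907,0],"rotation":[0,0,0],"claw":0.8}])

```text
clock: 1.52
tcp_pos: [0.4022, -0.3392, 0.2461]
orientation: [-3.14, -0.013, -0.001]
contact_force: [0.2, -0.1, -0.2]
grip_width: 0.0686
gripper_force: 0.0
```

>>> drive_tool(rows=[{"offset":[0.08,-0.14,0],"rotation":[0,0,0],"claw":0.8},{"offset":[0.22,-0.36,0],"rotation":[0,0,0],"claw":0.8},{"offset":[0.36,-0.6,0],"rotation":[0,0,0],"claw":0.8},{"offset":[0.49,-0.82,0],"rotation":[0,0,0],"claw":0.8},{"offset":[0.545,-0.907,0],"rotation":[0,0,0],"claw":0.8}])

```text
clock: 1.93
tcp_pos: [0.4839, -0.2029, 0.2463]
orientation: [-3.14, -0.013, -0.002]
contact_force: [0.2, 0.0, 0.1]
grip_width: 0.0685
gripper_force: 0.0
```

>>> drive_tool(rows=[{"offset":[0.08,-0.14,0],"rotation":[0,0,0],"claw":0.8},{"offset":[0.22,-0.36,0],"rotation":[0,0,0],"claw":0.8},{"offset":[0.36,-0.6,0],"rotation":[0,0,0],"claw":0.8},{"offset":[0.49,-0.82,0],"rotation":[0,0,0],"claw":0.8},{"offset":[0.545,-0.907,0],"rotation":[0,0,0],"claw":0.8},{"offset":[0.545,-0.907,0],"rotation":[0,0,0],"claw":0.8},{"offset":[0.545,-0.907,0],"rotation":[0,0,0],"claw":0.8}])

```text
clock: 2.52
tcp_pos: [0.5633, -0.0717, 0.2458]
orientation: [3.141, 0.005, -0.001]
contact_force: [-0.0, -0.8, -0.3]
grip_width: 0.0685
gripper_force: 0.0
```

>>> drive_tool(rows=[{"offset":[0,0,0.1],"rotation":[0,0,0],"claw":0.7},{"offset":[0,0,0.25],"rotation":[0,0,0],"claw":0.7},{"offset":[0,0,0.4],"rotation":[0,0,0],"claw":0.7},{"offset":[0,0,0.55],"rotation":[0,0,0],"claw":0.7},{"offset":[0,0,0.7],"rotation":[0,0,0],"claw":0.7},{"offset":[0,0,0.82],"rotation":[0,0,0],"claw":0.7},{"offset":[0,0,0.92],"rotation":[0,0,0],"claw":0.7},{"offset":[0,0,0.98],"rotation":[0,0,0],"claw":0.7},{"offset":[0,0,0.98],"rotation":[0,0,0],"claw":0.7}])

```text
clock: 3.27
tcp_pos: [0.5611, -0.0738, 0.0974]
orientation: [3.141, -0.003, -0.006]
contact_force: [-0.6, 0.0, 0.9]
grip_width: 0.0598
gripper_force: 0.0
```

```bash
python3 - <<'E'
from h import *
f=grab_frame("scene");g=grab_frame("top")
a=cv2.resize(f["frame"][100:280,200:400],None,fx=2,fy=2);b=cv2.resize(g["frame"][110:290,270:470],None,fx=2,fy=2)
cv2.imwrite("pics/g1.png",np.hstack([a,b])[...,::-1])
E
```

```text
(no output)
```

View pics/g1.png

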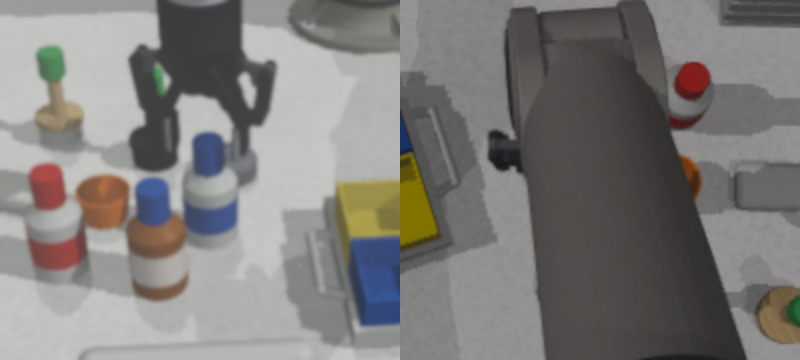

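The crop shows the gripper around or behind the detergent cap at crop (208,150). It's ambiguous because the shoe brush and timer are behind it, so I'll check with depth.

```bash
python3 - <<'E'
from h import *
np.set_printoptions(precision=4,suppress=True)
o=get_obs();p=o["tcp_pos"];print(p,o["joints"])
f=grab_frame("scene");X=cloud(f);R0=np.array(f["R"])
for q in (p,p+[0,.035,.01],p-[0,.035,-.01],[.563,-.071,.118]):
    uv,_=cv2.projectPoints(np.array([q]),cv2.Rodrigues(R0)[0],np.array(f["t"]),K(f),np.array(f["D"]));print(q,uv.ravel(),(uv.ravel()-[200,100])*2)
h=cv2.cvtColor(f["frame"],cv2.COLOR_RGB2HSV)
m=(np.hypot(X[...,0]-p[0],X[...,1]-p[1])<.1)&(h[...,2]<90)
for a in np.arange(.06,.2,.015):
    s=X[m&(X[...,2]>=a)&(X[...,2]<a+.015)]
    if len(s): print(round(a,3),len(s),s.min(0),s.max(0))
    for sg in (1,-1):
        t=s[(s[:,1]-p[1])*sg>.012]
        if len(t): print("   ",sg,len(t),np.median(t,0),t[:,1].min(),t[:,1].max())
E
```

```text
[ 0.563  -0.0729  0.0996] [ 0.1628  0.4697 -0.1836  1.9176  0.1204  0.7648 -1.6606]
[ 0.563  -0.0729  0.0996] [302.3767 176.6686] [204.7534 153.3371]
[ 0.563  -0.0379  0.1096] [319.4734 174.9532] [238.9469 149.9063]
[ 0.563  -0.1079  0.1096] [285.2476 169.9161] [170.4952 139.8323]
[0.563, -0.071, 0.118] [302.9785 168.9345] [205.9571 137.8689]
0.09 1 [ 0.5729 -0.1031  0.1048] [ 0.5729 -0.1031  0.1048]
    -1 1 [ 0.5729 -0.1031  0.1048] -0.10313871953340595 -0.10313871953340595
0.105 37 [ 0.5633 -0.1144  0.1054] [ 0.5753 -0.0306  0.1196]
    1 10 [ 0.571  -0.0325  0.1159] -0.03530445889159968 -0.03057299605360019
    -1 27 [ 0.5706 -0.1019  0.1125] -0.11444914082548083 -0.10048309334663823
0.12 70 [ 0.561  -0.1157  0.12  ] [ 0.5762 -0.0284  0.1348]
    1 27 [ 0.5712 -0.0305  0.1271] -0.03455814690519757 -0.028401570609682365
    -1 43 [ 0.5706 -0.1029  0.1271] -0.11567562586085214 -0.10067533754143139
0.135 85 [ 0.5596 -0.1236  0.135 ] [ 0.5782 -0.0243  0.1497]
    1 32 [ 0.573  -0.0304  0.1456] -0.03678343932816711 -0.02428447952742404
    -1 53 [ 0.5715 -0.1054  0.1434] -0.1236157369
[... 202 characters left out ...]
77] -0.1316745513707908 -0.09710890053587223
0.165 275 [ 0.5514 -0.1337  0.165 ] [ 0.583  -0.0066  0.1799]
    1 146 [ 0.576  -0.0393  0.1723] -0.06074113162593228 -0.006605789888808605
    -1 103 [ 0.5763 -0.1238  0.173 ] -0.133697579127912 -0.08562587136612301
0.18 339 [ 0.5564 -0.1361  0.18  ] [ 0.5855 -0.0045  0.195 ]
    1 139 [ 0.5768 -0.0438  0.1886] -0.06023047924898114 -0.004502128830665719
    -1 114 [ 0.576  -0.124   0.1874] -0.13609855018985417 -0.08533584679750994
0.195 545 [ 0.5566 -0.1382  0.195 ] [ 0.5862 -0.0031  0.21  ]
    1 242 [ 0.575  -0.0359  0.2035] -0.06065330842798477 -0.003074827895469383
    -1 199 [ 0.574  -0.1164  0.2037] -0.13819028510458764 -0.0851879589033264
```

>>> drive_tool(rows=[{"offset":[0,0,0.05],"rotation":[0,0,0],"claw":0.7},{"offset":[0,0,0.11],"rotation":[0,0,0],"claw":0.7},{"offset":[0,0,0.11],"rotation":[0,0,0],"claw":0.7},{"offset":[0,0,0.11],"rotation":[0,0,0],"claw":0.5},{"offset":[0,0,0.11],"rotation":[0,0,0],"claw":0.4},{"offset":[0,0,0.11],"rotation":[0,0,0],"claw":0.3},{"offset":[0,0,0.11],"rotation":[0,0,0],"claw":0.2},{"offset":[0,0,0.11],"rotation":[0,0,0],"claw":0.1},{"offset":[0,0,0.11],"rotation":[0,0,0],"claw":0.1},{"offset":[0,0,0.11],"rotation":[0,0,0],"claw":0.1},{"offset":[0,0,0.11],"rotation":[0,0,0],"claw":0.1}], force=40)

```text
clock: 4.33
tcp_pos: [0.5633, -0.0715, 0.083]
orientation: [-3.142, 0.0, -0.001]
contact_force: [-0.3, 1.0, 1.5]
grip_width: 0.031
gripper_force: 39.7
```

>>> drive_tool(rows=[{"offset":[0,0,-0.03],"rotation":[0,0,0],"claw":0.1},{"offset":[0,0,-0.1],"rotation":[0,0,0],"claw":0.1},{"offset":[0,0,-0.23],"rotation":[0,0,0],"claw":0.1},{"offset":[0,0,-0.4],"rotation":[0,0,0],"claw":0.1},{"offset":[0,0,-0.57],"rotation":[0,0,0],"claw":0.1},{"offset":[0,0,-0.74],"rotation":[0,0,0],"claw":0.1},{"offset":[0,0,-0.88],"rotation":[0,0,0],"claw":0.1},{"offset":[0,0,-0.97],"rotation":[0,0,0],"claw":0.1},{"offset":[0,0,-1],"rotation":[0,0,0],"claw":0.1}])

```text
clock: 5.08
tcp_pos: [0.5641, -0.0718, 0.2361]
orientation: [3.141, -0.001, 0.007]
contact_force: [0.6, -0.8, -2.4]
grip_width: 0.0308
gripper_force: 39.9
```

>>> drive_tool(rows=[{"offset":[0.01,-0.04,0],"rotation":[0,0,0],"claw":0.1},{"offset":[0.04,-0.15,0],"rotation":[0,0,0],"claw":0.1},{"offset":[0.09,-0.32,0],"rotation":[0,0,0],"claw":0.1},{"offset":[0.14,-0.5,0],"rotation":[0,0,0],"claw":0.1},{"offset":[0.19,-0.685,0],"rotation":[0,0,0],"claw":0.1}])

```text
clock: 5.5
tcp_pos: [0.5908, 0.0321, 0.2313]
orientation: [3.141, -0.002, -0.004]
contact_force: [1.0, -0.7, -2.2]
grip_width: 0.031
gripper_force: 40.0
```

>>> drive_tool(rows=[{"offset":[0.05,-0.18,0],"rotation":[0,0,0],"claw":0.1},{"offset":[0.1,-0.36,0],"rotation":[0,0,0],"claw":0.1},{"offset":[0.15,-0.53,0],"rotation":[0,0,0],"claw":0.1},{"offset":[0.18,-0.64,0],"rotation":[0,0,0],"claw":0.1},{"offset":[0.19,-0.685,0],"rotation":[0,0,0],"claw":0.1},{"offset":[0.19,-0.685,0],"rotation":[0,0,0],"claw":0.1},{"offset":[0.19,-0.685,0],"rotation":[0,0,0],"claw":0.1}])

```text
clock: 6.08
tcp_pos: [0.6194, 0.1329, 0.2317]
orientation: [3.14, -0.001, -0.003]
contact_force: [-0.1, -1.2, -3.0]
grip_width: 0.0313
gripper_force: 40.0
```

>>> drive_tool(rows=[{"offset":[0,0,0.04],"rotation":[0,0,0],"claw":0.1},{"offset":[0,0,0.15],"rotation":[0,0,0],"claw":0.1},{"offset":[0,0,0.3],"rotation":[0,0,0],"claw":0.1},{"offset":[0,0,0.45],"rotation":[0,0,0],"claw":0.1},{"offset":[0,0,0.6],"rotation":[0,0,0],"claw":0.1},{"offset":[0,0,0.72],"rotation":[0,0,0],"claw":0.1},{"offset":[0,0,0.8],"rotation":[0,0,0],"claw":0.1},{"offset":[0,0,0.833],"rotation":[0,0,0],"claw":0.1},{"offset":[0,0,0.833],"rotation":[0,0,0],"claw":0.1},{"offset":[0,0,0.833],"rotation":[0,0,0],"claw":0.1}])

```text
clock: 6.92
tcp_pos: [0.6206, 0.1335, 0.1085]
orientation: [-3.142, 0.001, -0.002]
contact_force: [0.1, 0.2, -2.2]
grip_width: 0.0307
gripper_force: 40.0
```

```bash
python3 - <<'E'
from h import *
f=grab_frame("scene");o=get_obs();print(o["tcp_pos"],o["contact_force"],o["grip_width"],o["joints"])
cv2.imwrite("pics/p1.png",cv2.resize(f["frame"][80:300,180:520],None,fx=2,fy=2)[...,::-1])
E
```

```text
[0.62095609 0.1337407  0.1090623 ] [-0.87370318  0.91041133 -2.33989049] 0.03112428407384038 [-0.13157809  0.5545959  -0.24391442  1.74546326  0.16900551  0.86002302
 -2.02222908]
```

View pics/p1.png

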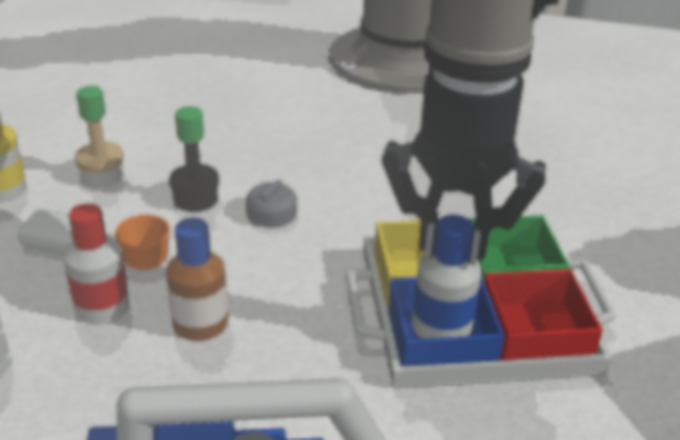

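The bottle is over the blue cup, about centred at crop (447,300).

>>> drive_tool(rows=[{"offset":[0,0,0.02],"rotation":[0,0,0],"claw":0.1},{"offset":[0,0,0.04],"rotation":[0,0,0],"claw":0.1},{"offset":[0,0,0.055],"rotation":[0,0,0],"claw":0.1},{"offset":[0,0,0.07],"rotation":[0,0,0],"claw":0.1},{"offset":[0,0,0.08],"rotation":[0,0,0],"claw":0.1},{"offset":[0,0,0.085],"rotation":[0,0,0],"claw":0.1},{"offset":[0,0,0.085],"rotation":[0,0,0],"claw":0.1},{"offset":[0,0,0.085],"rotation":[0,0,0],"claw":0.1}])

```text
clock: 7.63
tcp_pos: [0.6201, 0.1339, 0.0951]
orientation: [-3.142, 0.0, -0.0]
contact_force: [-1.0, 0.9, -2.5]
grip_width: 0.0312
gripper_force: 40.2
```

>>> drive_tool(rows=[{"offset":[0,0,0.005],"rotation":[0,0,0],"claw":0.1},{"offset":[0,0,0.01],"rotation":[0,0,0],"claw":0.1},{"offset":[0,0,0.01],"rotation":[0,0,0],"claw":0.1}])

```text
clock: 7.88
tcp_pos: [0.6205, 0.134, 0.095]
orientation: [3.142, -0.001, 0.001]
contact_force: [-4.4, -0.8, 9.6]
grip_width: 0.0316
gripper_force: 41.2
```

>>> drive_tool(rows=[{"offset":[0,0,-0.004],"rotation":[0,0,0],"claw":0.3},{"offset":[0,0,-0.006],"rotation":[0,0,0],"claw":0.36},{"offset":[0,0,-0.006],"rotation":[0,0,0],"claw":0.4},{"offset":[0,0,-0.006],"rotation":[0,0,0],"claw":0.5},{"offset":[0,0,-0.006],"rotation":[0,0,0],"claw":0.6},{"offset":[0,0,-0.006],"rotation":[0,0,0],"claw":0.6},{"offset":[0,0,-0.006],"rotation":[0,0,0],"claw":0.6}])

```text
clock: 8.47
tcp_pos: [0.6201, 0.1339, 0.0944]
orientation: [-3.142, 0.0, -0.0]
contact_force: [0.2, -0.1, 0.1]
grip_width: 0.0512
gripper_force: 0.0
```

>>> drive_tool(rows=[{"offset":[0,0,-0.04],"rotation":[0,0,0],"claw":0.6},{"offset":[0,0,-0.12],"rotation":[0,0,0],"claw":0.6},{"offset":[0,0,-0.25],"rotation":[0,0,0],"claw":0.6},{"offset":[0,0,-0.42],"rotation":[0,0,0],"claw":0.6},{"offset":[0,0,-0.6],"rotation":[0,0,0],"claw":0.6},{"offset":[0,0,-0.78],"rotation":[0,0,0],"claw":0.6},{"offset":[0,0,-0.9],"rotation":[0,0,0],"claw":0.6},{"offset":[0,0,-0.92],"rotation":[0,0,0],"claw":0.6}])

```text
clock: 9.13
tcp_pos: [0.6223, 0.1347, 0.2382]
orientation: [-3.139, 0.0, -0.012]
contact_force: [0.9, -0.1, 0.0]
grip_width: 0.0514
gripper_force: 0.0
```

>>> drive_tool(rows=[{"offset":[0.01,0.1,0],"rotation":[0,0,0],"claw":0.7},{"offset":[0.03,0.28,0],"rotation":[0,0,0],"claw":0.7},{"offset":[0.05,0.5,0],"rotation":[0,0,0],"claw":0.7},{"offset":[0.07,0.72,0],"rotation":[0,0,0],"claw":0.7},{"offset":[0.09,0.9,0],"rotation":[0,0,0],"claw":0.7}])

```text
clock: 9.55
tcp_pos: [0.6332, -0.004, 0.2324]
orientation: [3.141, -0.002, -0.001]
contact_force: [0.6, -0.3, 0.6]
grip_width: 0.0596
gripper_force: 0.0
```

>>> drive_tool(rows=[{"offset":[0.02,0.2,0],"rotation":[0,0,0],"claw":0.7},{"offset":[0.04,0.4,0],"rotation":[0,0,0],"claw":0.7},{"offset":[0.06,0.6,0],"rotation":[0,0,0],"claw":0.7},{"offset":[0.08,0.8,0],"rotation":[0,0,0],"claw":0.7},{"offset":[0.1,0.95,0],"rotation":[0,0,0],"claw":0.7}])

```text
clock: 9.97
tcp_pos: [0.6479, -0.1471, 0.2324]
orientation: [3.14, -0.004, -0.001]
contact_force: [-0.7, -0.6, 0.4]
grip_width: 0.0597
gripper_force: 0.0
```

>>> drive_tool(rows=[{"offset":[0.01,0.18,0],"rotation":[0,0,0],"claw":0.7},{"offset":[0.02,0.32,0],"rotation":[0,0,0],"claw":0.7},{"offset":[0.02,0.383,0],"rotation":[0,0,0],"claw":0.7},{"offset":[0.02,0.383,0],"rotation":[0,0,0],"claw":0.7},{"offset":[0.02,0.383,0],"rotation":[0,0,0],"claw":0.7}])

```text
clock: 10.38
tcp_pos: [0.6513, -0.2001, 0.2323]
orientation: [-3.141, 0.0, 0.001]
contact_force: [-0.0, 0.2, -0.1]
grip_width: 0.0599
gripper_force: 0.0
```

```bash
python3 - <<'E'
from h import *
f=grab_frame("scene");o=get_obs();print(o["tcp_pos"],o["contact_force"],o["grip_width"],o["joints"])
cv2.imwrite("pics/p2.png",cv2.resize(f["frame"][80:300,180:520],None,fx=2,fy=2)[...,::-1])
E
```

```text
[ 0.6516011  -0.19889495  0.23240904] [ 0.85845641  0.74318907 -0.28288396] 0.0595068006943792 [ 0.32005488  0.49374354 -0.16511437  1.52660572  0.08472782  1.12875317
 -1.43112048]
```

View pics/p2.png

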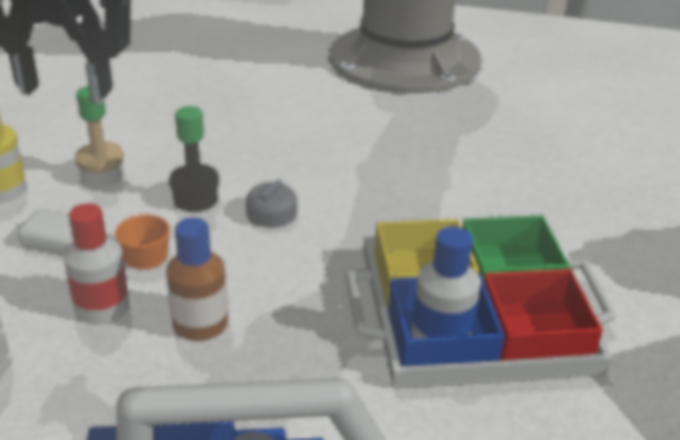

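Detergent is standing in the blue cup at crop (453,280). Next is the stain remover.

>>> drive_tool(rows=[{"offset":[0,0,0.1],"rotation":[0,0,0],"claw":0.7},{"offset":[0,0,0.25],"rotation":[0,0,0],"claw":0.7},{"offset":[0,0,0.4],"rotation":[0,0,0],"claw":0.7},{"offset":[0,0,0.55],"rotation":[0,0,0],"claw":0.7},{"offset":[0,0,0.7],"rotation":[0,0,0],"claw":0.7},{"offset":[0,0,0.82],"rotation":[0,0,0],"claw":0.7},{"offset":[0,0,0.92],"rotation":[0,0,0],"claw":0.7},{"offset":[0,0,0.97],"rotation":[0,0,0],"claw":0.7},{"offset":[0,0,0.997],"rotation":[0,0,0],"claw":0.7},{"offset":[0,0,0.997],"rotation":[0,0,0],"claw":0.7},{"offset":[0,0,0.997],"rotation":[0,0,0],"claw":0.7}])

```text
clock: 11.35
tcp_pos: [0.6522, -0.2004, 0.0838]
orientation: [-3.142, -0.001, -0.002]
contact_force: [-0.4, -0.5, -0.5]
grip_width: 0.0596
gripper_force: 0.0
```

>>> drive_tool(rows=[{"offset":[0,0,0],"rotation":[0,0,0],"claw":0.6},{"offset":[0,0,0],"rotation":[0,0,0],"claw":0.5},{"offset":[0,0,0],"rotation":[0,0,0],"claw":0.4},{"offset":[0,0,0],"rotation":[0,0,0],"claw":0.3},{"offset":[0,0,0],"rotation":[0,0,0],"claw":0.2},{"offset":[0,0,0],"rotation":[0,0,0],"claw":0.1},{"offset":[0,0,0],"rotation":[0,0,0],"claw":0.1},{"offset":[0,0,0],"rotation":[0,0,0],"claw":0.1},{"offset":[0,0,0],"rotation":[0,0,0],"claw":0.1}], force=40)

```text
clock: 12.1
tcp_pos: [0.6521, -0.2012, 0.0839]
orientation: [3.141, -0.0, 0.002]
contact_force: [-1.1, 1.2, 5.8]
grip_width: 0.0311
gripper_force: 39.9
```

>>> drive_tool(rows=[{"offset":[0,0,-0.03],"rotation":[0,0,0],"claw":0.1},{"offset":[0,0,-0.1],"rotation":[0,0,0],"claw":0.1},{"offset":[0,0,-0.23],"rotation":[0,0,0],"claw":0.1},{"offset":[0,0,-0.4],"rotation":[0,0,0],"claw":0.1},{"offset":[0,0,-0.57],"rotation":[0,0,0],"claw":0.1},{"offset":[0,0,-0.74],"rotation":[0,0,0],"claw":0.1},{"offset":[0,0,-0.88],"rotation":[0,0,0],"claw":0.1},{"offset":[0,0,-0.97],"rotation":[0,0,0],"claw":0.1},{"offset":[0,0,-1],"rotation":[0,0,0],"claw":0.1}])

```text
clock: 12.85
tcp_pos: [0.6525, -0.2014, 0.2359]
orientation: [3.141, -0.001, 0.006]
contact_force: [-0.4, -0.4, -2.2]
grip_width: 0.0313
gripper_force: 39.8
```

>>> drive_tool(rows=[{"offset":[0,0,-0.05],"rotation":[0,0,0],"claw":0.1},{"offset":[-0.015,-0.1,-0.1],"rotation":[0,0,0],"claw":0.1},{"offset":[-0.04,-0.28,-0.1],"rotation":[0,0,0],"claw":0.1},{"offset":[-0.073,-0.49,-0.1],"rotation":[0,0,0],"claw":0.1},{"offset":[-0.105,-0.71,-0.1],"rotation":[0,0,0],"claw":0.1},{"offset":[-0.138,-0.934,-0.1],"rotation":[0,0,0],"claw":0.1}])

```text
clock: 13.35
tcp_pos: [0.6294, -0.0589, 0.2468]
orientation: [-3.141, 0.001, 0.004]
contact_force: [-0.3, 0.3, -2.1]
grip_width: 0.0313
gripper_force: 39.9
```

>>> drive_tool(rows=[{"offset":[-0.034,-0.23,0],"rotation":[0,0,0],"claw":0.1},{"offset":[-0.069,-0.467,0],"rotation":[0,0,0],"claw":0.1},{"offset":[-0.104,-0.7,0],"rotation":[0,0,0],"claw":0.1},{"offset":[-0.138,-0.934,0],"rotation":[0,0,0],"claw":0.1}])

```text
clock: 13.68
tcp_pos: [0.6084, 0.0816, 0.2469]
orientation: [3.141, 0.001, -0.004]
contact_force: [0.9, 0.4, -2.5]
grip_width: 0.0309
gripper_force: 39.9
```

>>> drive_tool(rows=[{"offset":[-0.034,-0.23,0],"rotation":[0,0,0],"claw":0.1},{"offset":[-0.069,-0.467,0],"rotation":[0,0,0],"claw":0.1},{"offset":[-0.1,-0.68,0],"rotation":[0,0,0],"claw":0.1},{"offset":[-0.125,-0.85,0],"rotation":[0,0,0],"claw":0.1},{"offset":[-0.138,-0.934,0],"rotation":[0,0,0],"claw":0.1},{"offset":[-0.138,-0.934,0],"rotation":[0,0,0],"claw":0.1},{"offset":[-0.138,-0.934,0],"rotation":[0,0,0],"claw":0.1}])

```text
clock: 14.27
tcp_pos: [0.5888, 0.2192, 0.2472]
orientation: [3.14, 0.002, -0.002]
contact_force: [0.5, -0.4, -1.8]
grip_width: 0.031
gripper_force: 40.0
```

```bash
python3 - <<'E'
from h import *
o=get_obs();print(o["tcp_pos"],o["contact_force"],o["grip_width"],o["joints"])
E
```

```text
[0.58882504 0.21918689 0.24717206] [ 0.45316067 -0.41920606 -1.7783355 ] 0.031006177395671068 [-0.23015736  0.40629086 -0.30185749  1.63764098  0.13135642  1.11942181
 -2.13621915]
```

>>> drive_tool(rows=[{"offset":[0,0,0.04],"rotation":[0,0,0],"claw":0.1},{"offset":[0,0,0.15],"rotation":[0,0,0],"claw":0.1},{"offset":[0,0,0.3],"rotation":[0,0,0],"claw":0.1},{"offset":[0,0,0.45],"rotation":[0,0,0],"claw":0.1},{"offset":[0,0,0.6],"rotation":[0,0,0],"claw":0.1},{"offset":[0,0,0.74],"rotation":[0,0,0],"claw":0.1},{"offset":[0,0,0.85],"rotation":[0,0,0],"claw":0.1},{"offset":[0,0,0.92],"rotation":[0,0,0],"claw":0.1},{"offset":[0,0,0.96],"rotation":[0,0,0],"claw":0.1},{"offset":[0,0,0.98],"rotation":[0,0,0],"claw":0.1},{"offset":[0,0,0.99],"rotation":[0,0,0],"claw":0.1},{"offset":[0,0,0.99],"rotation":[0,0,0],"claw":0.1}])

```text
clock: 15.27
tcp_pos: [0.59, 0.2191, 0.1]
orientation: [-3.141, 0.001, -0.002]
contact_force: [0.4, 0.4, -2.1]
grip_width: 0.0309
gripper_force: 40.0
```

>>> drive_tool(rows=[{"offset":[0,0,0.005],"rotation":[0,0,0],"claw":0.1},{"offset":[0,0,0.01],"rotation":[0,0,0],"claw":0.1},{"offset":[0,0,0.015],"rotation":[0,0,0],"claw":0.1},{"offset":[0,0,0.02],"rotation":[0,0,0],"claw":0.1},{"offset":[0,0,0.02],"rotation":[0,0,0],"claw":0.1},{"offset":[0,0,0.02],"rotation":[0,0,0],"claw":0.1}])

```text
clock: 15.77
tcp_pos: [0.5895, 0.2193, 0.0965]
orientation: [3.142, -0.0, -0.0]
contact_force: [-0.5, -0.5, -2.0]
grip_width: 0.0312
gripper_force: 40.0
```

>>> drive_tool(rows=[{"offset":[0,0,0.003],"rotation":[0,0,0],"claw":0.1},{"offset":[0,0,0.006],"rotation":[0,0,0],"claw":0.1},{"offset":[0,0,0.009],"rotation":[0,0,0],"claw":0.1},{"offset":[0,0,0.011],"rotation":[0,0,0],"claw":0.1},{"offset":[0,0,0.011],"rotation":[0,0,0],"claw":0.1}])

```text
clock: 16.18
tcp_pos: [0.5898, 0.2194, 0.0959]
orientation: [-3.141, 0.0, -0.001]
contact_force: [-2.4, -1.2, 5.7]
grip_width: 0.031
gripper_force: 41.0
```

>>> drive_tool(rows=[{"offset":[0,0,-0.004],"rotation":[0,0,0],"claw":0.3},{"offset":[0,0,-0.006],"rotation":[0,0,0],"claw":0.36},{"offset":[0,0,-0.006],"rotation":[0,0,0],"claw":0.4},{"offset":[0,0,-0.006],"rotation":[0,0,0],"claw":0.5},{"offset":[0,0,-0.006],"rotation":[0,0,0],"claw":0.6},{"offset":[0,0,-0.006],"rotation":[0,0,0],"claw":0.6},{"offset":[0,0,-0.006],"rotation":[0,0,0],"claw":0.6}])

```text
clock: 16.77
tcp_pos: [0.5895, 0.2192, 0.0956]
orientation: [3.142, -0.0, 0.0]
contact_force: [0.4, -0.3, -0.0]
grip_width: 0.0514
gripper_force: 0.0
```

>>> drive_tool(rows=[{"offset":[0,0,-0.04],"rotation":[0,0,0],"claw":0.6},{"offset":[0,0,-0.12],"rotation":[0,0,0],"claw":0.6},{"offset":[0,0,-0.25],"rotation":[0,0,0],"claw":0.6},{"offset":[0,0,-0.42],"rotation":[0,0,0],"claw":0.6},{"offset":[0,0,-0.6],"rotation":[0,0,0],"claw":0.6},{"offset":[0,0,-0.78],"rotation":[0,0,0],"claw":0.6},{"offset":[0,0,-0.9],"rotation":[0,0,0],"claw":0.6},{"offset":[0,0,-0.92],"rotation":[0,0,0],"claw":0.6}])

```text
clock: 17.43
tcp_pos: [0.5916, 0.2204, 0.2394]
orientation: [-3.138, 0.0, -0.012]
contact_force: [1.1, -0.1, 0.2]
grip_width: 0.0513
gripper_force: 0.0
```

>>> drive_tool(rows=[{"offset":[-0.03,0.1,0],"rotation":[0,0,0],"claw":0.7},{"offset":[-0.08,0.27,0],"rotation":[0,0,0],"claw":0.7},{"offset":[-0.15,0.47,0],"rotation":[0,0,0],"claw":0.7},{"offset":[-0.21,0.67,0],"rotation":[0,0,0],"claw":0.7},{"offset":[-0.271,0.877,0],"rotation":[0,0,0],"claw":0.7}])

```text
clock: 17.85
tcp_pos: [0.547, 0.0855, 0.2325]
orientation: [3.141, -0.0, -0.004]
contact_force: [0.7, -0.7, -0.8]
grip_width: 0.0596
gripper_force: 0.0
```

>>> drive_tool(rows=[{"offset":[-0.07,0.22,0],"rotation":[0,0,0],"claw":0.7},{"offset":[-0.14,0.44,0],"rotation":[0,0,0],"claw":0.7},{"offset":[-0.2,0.66,0],"rotation":[0,0,0],"claw":0.7},{"offset":[-0.271,0.877,0],"rotation":[0,0,0],"claw":0.7}])

```text
clock: 18.18
tcp_pos: [0.5061, -0.0463, 0.2328]
orientation: [3.141, -0.002, -0.003]
contact_force: [0.4, -0.3, 0.7]
grip_width: 0.0603
gripper_force: 0.0
```

>>> drive_tool(rows=[{"offset":[-0.07,0.22,0],"rotation":[0,0,0],"claw":0.7},{"offset":[-0.14,0.44,0],"rotation":[0,0,0],"claw":0.7},{"offset":[-0.2,0.66,0],"rotation":[0,0,0],"claw":0.7},{"offset":[-0.271,0.877,0],"rotation":[0,0,0],"claw":0.7}])

```text
clock: 18.52
tcp_pos: [0.4652, -0.1775, 0.2329]
orientation: [-3.141, 0.002, 0.003]
contact_force: [0.8, -0.4, -0.1]
grip_width: 0.06
gripper_force: 0.0
```

>>> drive_tool(rows=[{"offset":[-0.07,0.22,0],"rotation":[0,0,0],"claw":0.7},{"offset":[-0.14,0.44,0],"rotation":[0,0,0],"claw":0.7},{"offset":[-0.2,0.66,0],"rotation":[0,0,0],"claw":0.7},{"offset":[-0.25,0.81,0],"rotation":[0,0,0],"claw":0.7},{"offset":[-0.271,0.877,0],"rotation":[0,0,0],"claw":0.7},{"offset":[-0.271,0.877,0],"rotation":[0,0,0],"claw":0.7},{"offset":[-0.271,0.877,0],"rotation":[0,0,0],"claw":0.7}])

```text
clock: 19.1
tcp_pos: [0.4263, -0.3061, 0.2331]
orientation: [-3.14, 0.001, 0.002]
contact_force: [0.9, 1.1, -0.0]
grip_width: 0.0601
gripper_force: 0.0
```

```bash
python3 - <<'E'
from h import *
f=grab_frame("scene");o=get_obs();print(o["tcp_pos"],o["contact_force"],o["grip_width"],o["joints"])
cv2.imwrite("pics/p3.png",cv2.resize(f["frame"][40:300,120:520],None,fx=2,fy=2)[...,::-1])
E
```

```text
[ 0.42696786 -0.30518888  0.23322198] [ 0.6244853   1.18171138 -0.00882094] 0.05964235683371301 [ 0.5332338   0.23085839 -0.03622163  1.9076272   0.00869653  1.00442774
 -1.07615537]
```

View pics/p3.png

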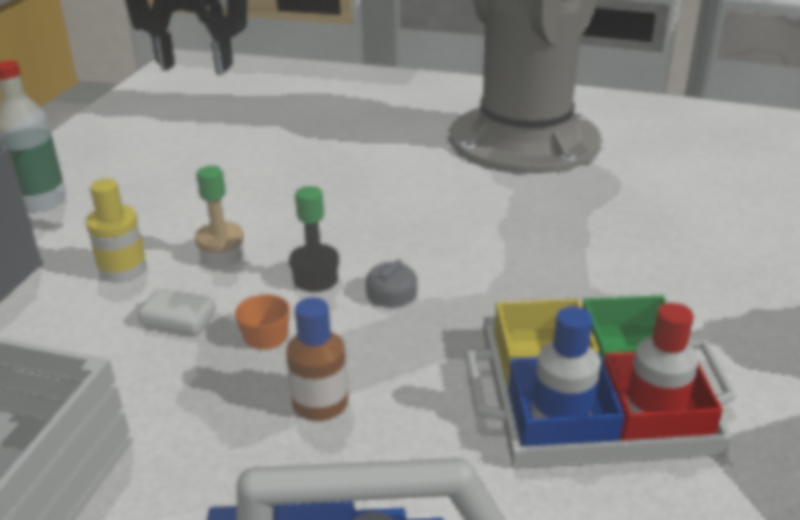

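Both bottles stand in their cups, at crop (572,360) and (668,355). The gripper is above the wooden brush.

>>> drive_tool(rows=[{"offset":[0,0,0.1],"rotation":[0,0,0],"claw":0.7},{"offset":[0,0,0.25],"rotation":[0,0,0],"claw":0.7},{"offset":[0,0,0.4],"rotation":[0,0,0],"claw":0.7},{"offset":[0,0,0.55],"rotation":[0,0,0],"claw":0.7},{"offset":[0,0,0.7],"rotation":[0,0,0],"claw":0.7},{"offset":[0,0,0.82],"rotation":[0,0,0],"claw":0.7},{"offset":[0,0,0.92],"rotation":[0,0,0],"claw":0.7},{"offset":[0,0,0.97],"rotation":[0,0,0],"claw":0.7},{"offset":[0,0,0.99],"rotation":[0,0,0],"claw":0.7},{"offset":[0,0,0.99],"rotation":[0,0,0],"claw":0.7},{"offset":[0,0,0.99],"rotation":[0,0,0],"claw":0.7}])

```text
clock: 20.07
tcp_pos: [0.4276, -0.3066, 0.0859]
orientation: [3.141, 0.001, 0.002]
contact_force: [0.7, 0.0, 0.5]
grip_width: 0.0599
gripper_force: 0.0
```

>>> drive_tool(rows=[{"offset":[0,0,0],"rotation":[0,0,0],"claw":0.6},{"offset":[0,0,0],"rotation":[0,0,0],"claw":0.5},{"offset":[0,0,0],"rotation":[0,0,0],"claw":0.4},{"offset":[0,0,0],"rotation":[0,0,0],"claw":0.3},{"offset":[0,0,0],"rotation":[0,0,0],"claw":0.2},{"offset":[0,0,0],"rotation":[0,0,0],"claw":0.1},{"offset":[0,0,0],"rotation":[0,0,0],"claw":0.1},{"offset":[0,0,0],"rotation":[0,0,0],"claw":0.1},{"offset":[0,0,0],"rotation":[0,0,0],"claw":0.1}], force=40)

```text
clock: 20.82
tcp_pos: [0.4272, -0.3074, 0.086]
orientation: [3.141, -0.001, 0.002]
contact_force: [-0.6, -0.3, 7.0]
grip_width: 0.0309
gripper_force: 39.5
```

>>> drive_tool(rows=[{"offset":[0,0,-0.03],"rotation":[0,0,0],"claw":0.1},{"offset":[0,0,-0.1],"rotation":[0,0,0],"claw":0.1},{"offset":[0,0,-0.23],"rotation":[0,0,0],"claw":0.1},{"offset":[0,0,-0.4],"rotation":[0,0,0],"claw":0.1},{"offset":[0,0,-0.57],"rotation":[0,0,0],"claw":0.1},{"offset":[0,0,-0.74],"rotation":[0,0,0],"claw":0.1},{"offset":[0,0,-0.88],"rotation":[0,0,0],"claw":0.1},{"offset":[0,0,-0.97],"rotation":[0,0,0],"claw":0.1},{"offset":[0,0,-1],"rotation":[0,0,0],"claw":0.1}])

```text
clock: 21.57
tcp_pos: [0.4277, -0.3075, 0.2383]
orientation: [3.139, -0.001, 0.006]
contact_force: [0.9, -0.6, -1.5]
grip_width: 0.0309
gripper_force: 39.8
```

>>> drive_tool(rows=[{"offset":[0,0,-0.05],"rotation":[0,0,0],"claw":0.1},{"offset":[0.01,-0.08,-0.1],"rotation":[0,0,0],"claw":0.1},{"offset":[0.04,-0.24,-0.1],"rotation":[0,0,0],"claw":0.1},{"offset":[0.067,-0.44,-0.1],"rotation":[0,0,0],"claw":0.1},{"offset":[0.097,-0.63,-0.1],"rotation":[0,0,0],"claw":0.1},{"offset":[0.127,-0.828,-0.1],"rotation":[0,0,0],"claw":0.1}])

```text
clock: 22.07
tcp_pos: [0.4452, -0.1806, 0.2497]
orientation: [-3.141, 0.001, 0.003]
contact_force: [0.1, -0.1, -1.1]
grip_width: 0.0312
gripper_force: 39.9
```

>>> drive_tool(rows=[{"offset":[0.032,-0.21,0],"rotation":[0,0,0],"claw":0.1},{"offset":[0.064,-0.42,0],"rotation":[0,0,0],"claw":0.1},{"offset":[0.095,-0.62,0],"rotation":[0,0,0],"claw":0.1},{"offset":[0.127,-0.828,0],"rotation":[0,0,0],"claw":0.1}])

```text
clock: 22.4
tcp_pos: [0.464, -0.0563, 0.2497]
orientation: [-3.142, -0.0, 0.003]
contact_force: [0.3, 0.0, -1.0]
grip_width: 0.0307
gripper_force: 39.9
```

>>> drive_tool(rows=[{"offset":[0.032,-0.21,0],"rotation":[0,0,0],"claw":0.1},{"offset":[0.064,-0.42,0],"rotation":[0,0,0],"claw":0.1},{"offset":[0.095,-0.62,0],"rotation":[0,0,0],"claw":0.1},{"offset":[0.127,-0.828,0],"rotation":[0,0,0],"claw":0.1}])

```text
clock: 22.73
tcp_pos: [0.4829, 0.0677, 0.2497]
orientation: [3.141, 0.001, -0.003]
contact_force: [1.0, -0.4, -1.0]
grip_width: 0.0309
gripper_force: 39.9
```

>>> drive_tool(rows=[{"offset":[0.032,-0.21,0],"rotation":[0,0,0],"claw":0.1},{"offset":[0.064,-0.42,0],"rotation":[0,0,0],"claw":0.1},{"offset":[0.095,-0.62,0],"rotation":[0,0,0],"claw":0.1},{"offset":[0.117,-0.76,0],"rotation":[0,0,0],"claw":0.1},{"offset":[0.127,-0.828,0],"rotation":[0,0,0],"claw":0.1},{"offset":[0.127,-0.828,0],"rotation":[0,0,0],"claw":0.1},{"offset":[0.127,-0.828,0],"rotation":[0,0,0],"claw":0.1}])

```text
clock: 23.32
tcp_pos: [0.5024, 0.1892, 0.2496]
orientation: [3.14, 0.0, -0.002]
contact_force: [-0.3, -0.0, -0.6]
grip_width: 0.0312
gripper_force: 39.9
```

```bash
python3 - <<'E'
from h import *
o=get_obs();print(o["tcp_pos"],o["contact_force"],o["grip_width"],o["joints"])
E
```

```text
[0.502434   0.18918232 0.24961706] [-0.34961818 -0.02995807 -0.60902112] 0.031203319398971238 [-0.14447991  0.26100137 -0.39458095  1.84207416  0.11418716  1.06246659
 -2.15350476]
```

>>> drive_tool(rows=[{"offset":[0,0,0.04],"rotation":[0,0,0],"claw":0.1},{"offset":[0,0,0.15],"rotation":[0,0,0],"claw":0.1},{"offset":[0,0,0.3],"rotation":[0,0,0],"claw":0.1},{"offset":[0,0,0.45],"rotation":[0,0,0],"claw":0.1},{"offset":[0,0,0.6],"rotation":[0,0,0],"claw":0.1},{"offset":[0,0,0.74],"rotation":[0,0,0],"claw":0.1},{"offset":[0,0,0.85],"rotation":[0,0,0],"claw":0.1},{"offset":[0,0,0.92],"rotation":[0,0,0],"claw":0.1},{"offset":[0,0,0.96],"rotation":[0,0,0],"claw":0.1},{"offset":[0,0,0.98],"rotation":[0,0,0],"claw":0.1},{"offset":[0,0,0.99],"rotation":[0,0,0],"claw":0.1},{"offset":[0,0,0.99],"rotation":[0,0,0],"claw":0.1}])

```text
clock: 24.32
tcp_pos: [0.5036, 0.1898, 0.1022]
orientation: [-3.141, 0.001, -0.002]
contact_force: [0.4, -0.6, 0.3]
grip_width: 0.0311
gripper_force: 39.9
```

>>> drive_tool(rows=[{"offset":[0,0,0.005],"rotation":[0,0,0],"claw":0.1},{"offset":[0,0,0.01],"rotation":[0,0,0],"claw":0.1},{"offset":[0,0,0.015],"rotation":[0,0,0],"claw":0.1},{"offset":[0,0,0.02],"rotation":[0,0,0],"claw":0.1},{"offset":[0,0,0.02],"rotation":[0,0,0],"claw":0.1},{"offset":[0,0,0.02],"rotation":[0,0,0],"claw":0.1}])

```text
clock: 24.82
tcp_pos: [0.5031, 0.1899, 0.0987]
orientation: [3.142, -0.0, 0.0]
contact_force: [-0.7, -0.4, -1.5]
grip_width: 0.0307
gripper_force: 39.9
```

>>> drive_tool(rows=[{"offset":[0,0,0.003],"rotation":[0,0,0],"claw":0.1},{"offset":[0,0,0.006],"rotation":[0,0,0],"claw":0.1},{"offset":[0,0,0.009],"rotation":[0,0,0],"claw":0.1},{"offset":[0,0,0.011],"rotation":[0,0,0],"claw":0.1},{"offset":[0,0,0.011],"rotation":[0,0,0],"claw":0.1}])

```text
clock: 25.23
tcp_pos: [0.5034, 0.1899, 0.098]
orientation: [3.141, -0.001, 0.001]
contact_force: [-2.1, -1.9, 8.3]
grip_width: 0.0311
gripper_force: 40.9
```

>>> drive_tool(rows=[{"offset":[0,0,-0.004],"rotation":[0,0,0],"claw":0.3},{"offset":[0,0,-0.006],"rotation":[0,0,0],"claw":0.36},{"offset":[0,0,-0.006],"rotation":[0,0,0],"claw":0.4},{"offset":[0,0,-0.006],"rotation":[0,0,0],"claw":0.5},{"offset":[0,0,-0.006],"rotation":[0,0,0],"claw":0.6},{"offset":[0,0,-0.006],"rotation":[0,0,0],"claw":0.6},{"offset":[0,0,-0.006],"rotation":[0,0,0],"claw":0.6}])

```text
clock: 25.82
tcp_pos: [0.5031, 0.1899, 0.0979]
orientation: [-3.142, 0.0, 0.0]
contact_force: [-0.5, 0.6, 0.6]
grip_width: 0.0512
gripper_force: 0.0
```

>>> drive_tool(rows=[{"offset":[0,0,-0.04],"rotation":[0,0,0],"claw":0.6},{"offset":[0,0,-0.12],"rotation":[0,0,0],"claw":0.6},{"offset":[0,0,-0.25],"rotation":[0,0,0],"claw":0.6},{"offset":[0,0,-0.42],"rotation":[0,0,0],"claw":0.6},{"offset":[0,0,-0.6],"rotation":[0,0,0],"claw":0.6},{"offset":[0,0,-0.78],"rotation":[0,0,0],"claw":0.6},{"offset":[0,0,-0.9],"rotation":[0,0,0],"claw":0.6},{"offset":[0,0,-0.92],"rotation":[0,0,0],"claw":0.6}])

```text
clock: 26.48
tcp_pos: [0.505, 0.191, 0.2411]
orientation: [-3.139, 0.0, -0.011]
contact_force: [0.9, 0.4, 0.3]
grip_width: 0.0514
gripper_force: 0.0
```

>>> drive_tool(rows=[{"offset":[0,0.09,0],"rotation":[0,0,0],"claw":0.7},{"offset":[-0.01,0.25,0],"rotation":[0,0,0],"claw":0.7},{"offset":[-0.01,0.43,0],"rotation":[0,0,0],"claw":0.7},{"offset":[-0.02,0.61,0],"rotation":[0,0,0],"claw":0.7},{"offset":[-0.021,0.803,0],"rotation":[0,0,0],"claw":0.7}])

```text
clock: 26.9
tcp_pos: [0.4993, 0.0687, 0.2361]
orientation: [-3.141, -0.001, 0.0]
contact_force: [0.4, -0.3, -0.6]
grip_width: 0.0596
gripper_force: 0.0
```

>>> drive_tool(rows=[{"offset":[-0.005,0.2,0],"rotation":[0,0,0],"claw":0.7},{"offset":[-0.01,0.4,0],"rotation":[0,0,0],"claw":0.7},{"offset":[-0.015,0.6,0],"rotation":[0,0,0],"claw":0.7},{"offset":[-0.021,0.803,0],"rotation":[0,0,0],"claw":0.7}])

```text
clock: 27.23
tcp_pos: [0.4962, -0.0523, 0.2362]
orientation: [-3.141, -0.0, -0.0]
contact_force: [-0.3, 0.5, -0.6]
grip_width: 0.0598
gripper_force: 0.0
```

>>> drive_tool(rows=[{"offset":[-0.005,0.2,0],"rotation":[0,0,0],"claw":0.7},{"offset":[-0.01,0.4,0],"rotation":[0,0,0],"claw":0.7},{"offset":[-0.015,0.6,0],"rotation":[0,0,0],"claw":0.7},{"offset":[-0.021,0.803,0],"rotation":[0,0,0],"claw":0.7}])

```text
clock: 27.57
tcp_pos: [0.493, -0.1727, 0.2361]
orientation: [-3.141, -0.0, 0.0]
contact_force: [0.1, 0.1, -0.3]
grip_width: 0.0597
gripper_force: 0.0
```

>>> drive_tool(rows=[{"offset":[-0.005,0.2,0],"rotation":[0,0,0],"claw":0.7},{"offset":[-0.01,0.4,0],"rotation":[0,0,0],"claw":0.7},{"offset":[-0.015,0.6,0],"rotation":[0,0,0],"claw":0.7},{"offset":[-0.021,0.803,0],"rotation":[0,0,0],"claw":0.7}])

```text
clock: 27.9
tcp_pos: [0.4899, -0.2931, 0.2361]
orientation: [-3.141, -0.0, 0.0]
contact_force: [0.6, -0.2, -1.1]
grip_width: 0.0597
gripper_force: 0.0
```

>>> drive_tool(rows=[{"offset":[-0.005,0.2,0],"rotation":[0,0,0],"claw":0.7},{"offset":[-0.01,0.4,0],"rotation":[0,0,0],"claw":0.7},{"offset":[-0.015,0.6,0],"rotation":[0,0,0],"claw":0.7},{"offset":[-0.02,0.73,0],"rotation":[0,0,0],"claw":0.7},{"offset":[-0.021,0.803,0],"rotation":[0,0,0],"claw":0.7},{"offset":[-0.021,0.803,0],"rotation":[0,0,0],"claw":0.7},{"offset":[-0.021,0.803,0],"rotation":[0,0,0],"claw":0.7}])

```text
clock: 28.48
tcp_pos: [0.4873, -0.4115, 0.2357]
orientation: [-3.14, 0.0, 0.0]
contact_force: [0.3, -0.4, -0.6]
grip_width: 0.0598
gripper_force: 0.0
```

```bash
python3 - <<'E'
from h import *
f=grab_frame("scene");o=get_obs();print(o["tcp_pos"],o["contact_force"],o["grip_width"],o["joints"])
cv2.imwrite("pics/p4.png",cv2.resize(f["frame"][40:300,120:520],None,fx=2,fy=2)[...,::-1])
E
```

```text
[ 0.4877223  -0.41052852  0.23581002] [ 0.15044165 -0.01175768 -0.22112801] 0.05978143791514735 [ 0.6478417   0.41358834 -0.06110289  1.64138949  0.02634196  1.08823815
 -0.98974598]
```

View pics/p4.png

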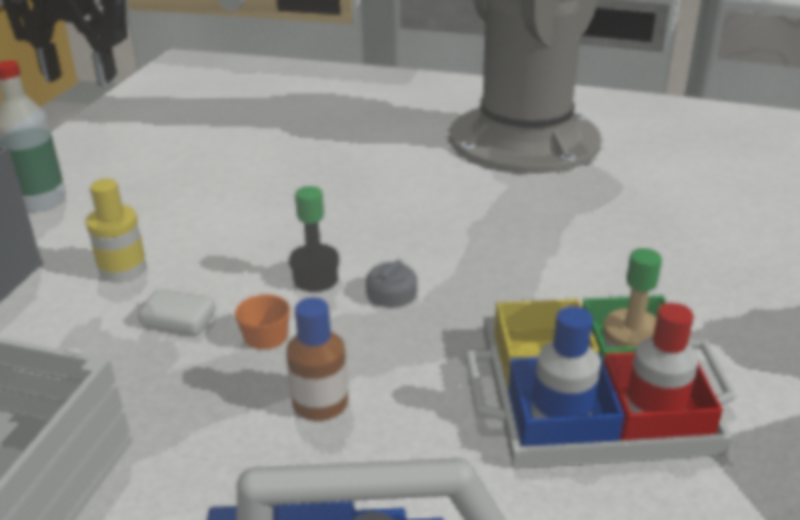

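The brush is in the green cup at crop (640,300). The tub is last.

>>> drive_tool(rows=[{"offset":[0,0,0.1],"rotation":[0,0,0],"claw":0.7},{"offset":[0,0,0.25],"rotation":[0,0,0],"claw":0.7},{"offset":[0,0,0.4],"rotation":[0,0,0],"claw":0.7},{"offset":[0,0,0.55],"rotation":[0,0,0],"claw":0.7},{"offset":[0,0,0.7],"rotation":[0,0,0],"claw":0.7},{"offset":[0,0,0.82],"rotation":[0,0,0],"claw":0.7},{"offset":[0,0,0.92],"rotation":[0,0,0],"claw":0.7},{"offset":[0,0,0.97],"rotation":[0,0,0],"claw":0.7},{"offset":[0,0,1.0],"rotation":[0,0,0],"claw":0.7},{"offset":[0,0,1.0],"rotation":[0,0,0],"claw":0.7},{"offset":[0,0,1.0],"rotation":[0,0,0],"claw":0.7}])

```text
clock: 29.45
tcp_pos: [0.4879, -0.4121, 0.0868]
orientation: [3.141, 0.001, 0.002]
contact_force: [0.0, 0.3, 0.2]
grip_width: 0.0597
gripper_force: 0.0
```

>>> drive_tool(rows=[{"offset":[0,0,0.01],"rotation":[0,0,0],"claw":0.6},{"offset":[0,0,0.01],"rotation":[0,0,0],"claw":0.5},{"offset":[0,0,0.01],"rotation":[0,0,0],"claw":0.4},{"offset":[0,0,0.01],"rotation":[0,0,0],"claw":0.3},{"offset":[0,0,0.01],"rotation":[0,0,0],"claw":0.2},{"offset":[0,0,0.01],"rotation":[0,0,0],"claw":0.1},{"offset":[0,0,0.01],"rotation":[0,0,0],"claw":0.1},{"offset":[0,0,0.01],"rotation":[0,0,0],"claw":0.1},{"offset":[0,0,0.01],"rotation":[0,0,0],"claw":0.1}], force=40)

```text
clock: 30.2
tcp_pos: [0.4876, -0.4128, 0.0852]
orientation: [3.141, -0.001, 0.002]
contact_force: [-0.8, 0.2, 6.6]
grip_width: 0.0312
gripper_force: 40.2
```

>>> drive_tool(rows=[{"offset":[0,0,-0.03],"rotation":[0,0,0],"claw":0.1},{"offset":[0,0,-0.1],"rotation":[0,0,0],"claw":0.1},{"offset":[0,0,-0.23],"rotation":[0,0,0],"claw":0.1},{"offset":[0,0,-0.4],"rotation":[0,0,0],"claw":0.1},{"offset":[0,0,-0.57],"rotation":[0,0,0],"claw":0.1},{"offset":[0,0,-0.74],"rotation":[0,0,0],"claw":0.1},{"offset":[0,0,-0.88],"rotation":[0,0,0],"claw":0.1},{"offset":[0,0,-0.97],"rotation":[0,0,0],"claw":0.1},{"offset":[0,0,-1],"rotation":[0,0,0],"claw":0.1}])

```text
clock: 30.95
tcp_pos: [0.488, -0.413, 0.2377]
orientation: [3.139, -0.0, 0.005]
contact_force: [1.1, -0.5, -2.1]
grip_width: 0.0311
gripper_force: 39.9
```

>>> drive_tool(rows=[{"offset":[0,0,-0.05],"rotation":[0,0,0],"claw":0.1},{"offset":[0.01,-0.08,-0.1],"rotation":[0,0,0],"claw":0.1},{"offset":[0.02,-0.25,-0.1],"rotation":[0,0,0],"claw":0.1},{"offset":[0.04,-0.45,-0.1],"rotation":[0,0,0],"claw":0.1},{"offset":[0.058,-0.65,-0.1],"rotation":[0,0,0],"claw":0.1},{"offset":[0.076,-0.862,-0.1],"rotation":[0,0,0],"claw":0.1}])

```text
clock: 31.45
tcp_pos: [0.498, -0.2809, 0.2487]
orientation: [-3.141, 0.001, 0.003]
contact_force: [0.5, 0.0, -2.0]
grip_width: 0.0311
gripper_force: 40.0
```

>>> drive_tool(rows=[{"offset":[0.019,-0.215,0],"rotation":[0,0,0],"claw":0.1},{"offset":[0.038,-0.43,0],"rotation":[0,0,0],"claw":0.1},{"offset":[0.057,-0.645,0],"rotation":[0,0,0],"claw":0.1},{"offset":[0.076,-0.862,0],"rotation":[0,0,0],"claw":0.1}])

```text
clock: 31.78
tcp_pos: [0.5091, -0.1512, 0.2488]
orientation: [-3.141, -0.001, 0.003]
contact_force: [0.6, -0.2, -2.1]
grip_width: 0.0308
gripper_force: 40.0
```

>>> drive_tool(rows=[{"offset":[0.019,-0.215,0],"rotation":[0,0,0],"claw":0.1},{"offset":[0.038,-0.43,0],"rotation":[0,0,0],"claw":0.1},{"offset":[0.057,-0.645,0],"rotation":[0,0,0],"claw":0.1},{"offset":[0.076,-0.862,0],"rotation":[0,0,0],"claw":0.1}])

```text
clock: 32.12
tcp_pos: [0.5203, -0.0221, 0.2489]
orientation: [3.142, 0.001, -0.003]
contact_force: [0.8, 0.3, -1.8]
grip_width: 0.0309
gripper_force: 40.0
```

>>> drive_tool(rows=[{"offset":[0.019,-0.215,0],"rotation":[0,0,0],"claw":0.1},{"offset":[0.038,-0.43,0],"rotation":[0,0,0],"claw":0.1},{"offset":[0.057,-0.645,0],"rotation":[0,0,0],"claw":0.1},{"offset":[0.07,-0.79,0],"rotation":[0,0,0],"claw":0.1},{"offset":[0.076,-0.862,0],"rotation":[0,0,0],"claw":0.1},{"offset":[0.076,-0.862,0],"rotation":[0,0,0],"claw":0.1},{"offset":[0.076,-0.862,0],"rotation":[0,0,0],"claw":0.1}])

```text
clock: 32.7
tcp_pos: [0.5323, 0.1042, 0.2489]
orientation: [3.141, 0.001, -0.002]
contact_force: [-0.3, -1.4, -3.2]
grip_width: 0.0314
gripper_force: 40.0
```

```bash
python3 - <<'E'
from h import *
o=get_obs();print(o["tcp_pos"],o["contact_force"],o["grip_width"],o["joints"])
E
```

```text
[0.53228985 0.10420584 0.24894965] [-0.27866417 -1.42138621 -3.15023467] 0.03135331143820759 [-0.02808985  0.26449222 -0.33508974  1.83416348  0.09931809  1.06074105
 -1.97151785]
```

>>> drive_tool(rows=[{"offset":[0,0,0.04],"rotation":[0,0,0],"claw":0.1},{"offset":[0,0,0.15],"rotation":[0,0,0],"claw":0.1},{"offset":[0,0,0.3],"rotation":[0,0,0],"claw":0.1},{"offset":[0,0,0.45],"rotation":[0,0,0],"claw":0.1},{"offset":[0,0,0.6],"rotation":[0,0,0],"claw":0.1},{"offset":[0,0,0.74],"rotation":[0,0,0],"claw":0.1},{"offset":[0,0,0.85],"rotation":[0,0,0],"claw":0.1},{"offset":[0,0,0.92],"rotation":[0,0,0],"claw":0.1},{"offset":[0,0,0.96],"rotation":[0,0,0],"claw":0.1},{"offset":[0,0,0.98],"rotation":[0,0,0],"claw":0.1},{"offset":[0,0,0.99],"rotation":[0,0,0],"claw":0.1},{"offset":[0,0,0.99],"rotation":[0,0,0],"claw":0.1}])

```text
clock: 33.7
tcp_pos: [0.5334, 0.1046, 0.1014]
orientation: [-3.141, 0.001, -0.001]
contact_force: [0.1, -0.1, -0.9]
grip_width: 0.0308
gripper_force: 40.0
```

>>> drive_tool(rows=[{"offset":[0,0,0.005],"rotation":[0,0,0],"claw":0.1},{"offset":[0,0,0.01],"rotation":[0,0,0],"claw":0.1},{"offset":[0,0,0.015],"rotation":[0,0,0],"claw":0.1},{"offset":[0,0,0.02],"rotation":[0,0,0],"claw":0.1},{"offset":[0,0,0.02],"rotation":[0,0,0],"claw":0.1},{"offset":[0,0,0.02],"rotation":[0,0,0],"claw":0.1}])

```text
clock: 34.2
tcp_pos: [0.5329, 0.1048, 0.098]
orientation: [3.142, -0.0, 0.0]
contact_force: [0.0, -0.2, -1.3]
grip_width: 0.0308
gripper_force: 40.0
```

>>> drive_tool(rows=[{"offset":[0,0,0.003],"rotation":[0,0,0],"claw":0.1},{"offset":[0,0,0.006],"rotation":[0,0,0],"claw":0.1},{"offset":[0,0,0.009],"rotation":[0,0,0],"claw":0.1},{"offset":[0,0,0.009],"rotation":[0,0,0],"claw":0.1}])

```text
clock: 34.53
tcp_pos: [0.5331, 0.1048, 0.0972]
orientation: [3.141, -0.0, 0.001]
contact_force: [-2.3, -0.4, 4.2]
grip_width: 0.0313
gripper_force: 40.8
```

Contact felt; release, lift, and back away.

>>> drive_tool(rows=[{"offset":[0,0,-0.002],"rotation":[0,0,0],"claw":0.3},{"offset":[0,0,-0.004],"rotation":[0,0,0],"claw":0.36},{"offset":[0,0,-0.004],"rotation":[0,0,0],"claw":0.4},{"offset":[0,0,-0.004],"rotation":[0,0,0],"claw":0.5},{"offset":[0,0,-0.004],"rotation":[0,0,0],"claw":0.6},{"offset":[0,0,-0.004],"rotation":[0,0,0],"claw":0.6},{"offset":[0,0,-0.004],"rotation":[0,0,0],"claw":0.6}])

```text
clock: 35.12
tcp_pos: [0.533, 0.1049, 0.0972]
orientation: [-3.142, 0.0, -0.0]
contact_force: [0.1, -0.1, -0.0]
grip_width: 0.0514
gripper_force: 0.0
```

>>> drive_tool(rows=[{"offset":[0,0,-0.04],"rotation":[0,0,0],"claw":0.6},{"offset":[0,0,-0.12],"rotation":[0,0,0],"claw":0.6},{"offset":[0,0,-0.25],"rotation":[0,0,0],"claw":0.6},{"offset":[0,0,-0.42],"rotation":[0,0,0],"claw":0.6},{"offset":[0,0,-0.6],"rotation":[0,0,0],"claw":0.6},{"offset":[0,0,-0.78],"rotation":[0,0,0],"claw":0.6},{"offset":[0,0,-0.9],"rotation":[0,0,0],"claw":0.6},{"offset":[0,0,-0.98],"rotation":[0,0,0],"claw":0.6}])

```text
clock: 35.78
tcp_pos: [0.5339, 0.1052, 0.2479]
orientation: [-3.141, 0.0, -0.007]
contact_force: [0.6, -0.1, 0.1]
grip_width: 0.051
gripper_force: 0.0
```

>>> drive_tool(rows=[{"offset":[0,0.15,0],"rotation":[0,0,0],"claw":0.6},{"offset":[0,0.4,0],"rotation":[0,0,0],"claw":0.6},{"offset":[0,0.65,0],"rotation":[0,0,0],"claw":0.6},{"offset":[0,0.88,0],"rotation":[0,0,0],"claw":0.6},{"offset":[0,1,0],"rotation":[0,0,0],"claw":0.6}])

```text
clock: 36.2
tcp_pos: [0.5322, -0.0503, 0.2445]
orientation: [3.14, -0.008, -0.001]
contact_force: [0.2, 0.6, 0.0]
grip_width: 0.0512
gripper_force: 0.0
```

>>> drive_tool(rows=[{"offset":[0,0.2,0],"rotation":[0,0,0],"claw":0.6},{"offset":[0,0.45,0],"rotation":[0,0,0],"claw":0.6},{"offset":[0,0.7,0],"rotation":[0,0,0],"claw":0.6},{"offset":[0,0.9,0],"rotation":[0,0,0],"claw":0.6},{"offset":[0,1,0],"rotation":[0,0,0],"claw":0.6},{"offset":[0,1,0],"rotation":[0,0,0],"claw":0.6},{"offset":[0,1,0],"rotation":[0,0,0],"claw":0.6}])

```text
clock: 36.78
tcp_pos: [0.5325, -0.1957, 0.2442]
orientation: [-3.141, 0.003, 0.001]
contact_force: [-0.4, 0.5, -0.5]
grip_width: 0.0512
gripper_force: 0.0
```

```bash
python3 - <<'E'
from h import *
f=grab_frame("scene");g=grab_frame("top");o=get_obs();print(o["clock"],o["tcp_pos"],o["contact_force"])
cv2.imwrite("pics/end.png",np.hstack([f["frame"][100:300,180:520],g["frame"][100:300,150:550]])[...,::-1])
X=cloud(g)
for n,c,z in(("det",(.62,.134),.13),("stain",(.59,.22),.13),("brush",(.503,.19),.13),("tub",(.533,.105),.13),("amber",(.6465,-.099),.118),("shoe",(.447,-.177),.118)):
    m=(np.hypot(X[...,0]-c[0],X[...,1]-c[1])<.035)&(abs(X[...,2]-z)<.006)
    q=X[m]; print(n,len(q),cv2.minEnclosingCircle(q[:,:2].astype(np.float32)) if len(q) else 0,q[:,2].mean() if len(q) else 0)
E
```

```text
36.8833 [ 0.53301432 -0.1934744   0.24428765] [-0.03778722 -0.11046776 -0.03191593]
det 219 ((0.6172135472297668, 0.13285169005393982), 0.0165006835013628) 0.13077355818843062
stain 226 ((0.5881668925285339, 0.21774925291538239), 0.016476362943649292) 0.13060526154769925
brush 230 ((0.5037549138069153, 0.18774349987506866), 0.016489647328853607) 0.13076746248618532
tub 224 ((0.5331311225891113, 0.10276002436876297), 0.016146928071975708) 0.13132172056502248
amber 210 ((0.6462477445602417, -0.09888160228729248), 0.01622888632118702) 0.1188484297398278
shoe 230 ((0.4471524953842163, -0.177170991897583), 0.015943631529808044) 0.11882185692011803
```

View pics/end.png

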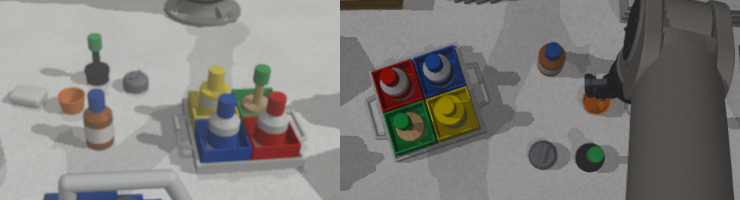

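All four stand upright on their cup floors with tops at about 0.130 m, and the look-alikes haven't moved. I'm handing in.

```bash
python3 -c "
from bench import hand_in; print(hand_in())"
```

```text
the job is handed in; nothing more can be done
None
```

All four laundry things are standing upright in the cups of their own colours, the two look-alikes are where they were, and the job is handed in at about 37 s on the robot's clock.

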